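# Pry open the snap lid of the tube warmer

## Task

The lid of the tube warmer is snapped shut. Take the flat lever from the white tray, slip its blade under the lid's yellow lip and lever the lid up over the steel bar until the catch lets go and the lid swings open, then lay the lever down flat inside the tray again. Touch the lid only with the lever, never with the robot itself, and leave the other things on the bench where they are.

Things in the scene. Friction and masses are not known exactly. Their poses are not given: they have to be found in the camera images.
- warmer: Tube warmer, a white box with a blue foot and a blue lid, fixed to the bench. Box 120 mm (its x) by 130 mm (its y), 110 mm high; with the shut lid 134 mm. Origin: centre of the underside; z up. Its front, with the lip and the steel bar, faces its own -x, which points roughly to the robot.
- fulcrum (a point): Top middle of the fixed round steel bar (10 mm diameter, 74 mm long along warmer y) before the warmer's front, at warmer x = -86 mm, top 110 mm above the bench. The lip's underside is 9 mm higher: the blade enters this gap in the warmer's +x direction. Behind the bar is free space but for two 10 mm wide brackets at y = +-30 mm, 1 mm lower than the bar's top.
- lip (a point): Middle of the lower front edge of the lid's yellow lip (moves with the lid). Lip 50 mm wide along warmer y, 8 mm thick, from warmer x = -78 to -60 mm, underside 119 mm above the bench when shut. At warmer x = -60 mm the lid's front wall stops the blade.
- lid (a joint): Angle of the blue lid (118 x 130 x 24 mm, hinged at the warmer's far upper edge, warmer x = +58, z = 110 mm) in rad: 0 shut, grows as it opens up and away (stop at 1.5). A hidden spring catch holds the front: it takes about 8 N upward at the lip until the lip has risen about 6 mm (0.05 rad); then the catch lets go and a weak hinge spring swings the lid fully open within about 2 s.
- lever: Flat pry lever, loose, about 120 g, 170 mm long. Orange handle, x -45 to +45 mm, 18 mm wide (y), z 0 to 30 mm. Steel blade on to x = +125 mm, 16 mm wide, 4 mm thick, z 13 to 17 mm. Origin: centre of the handle's underside; +x to the blade's tip; z up. Starts lying flat in the tray. With the blade over the bar, pushing the handle down about 50 mm (30 degrees) frees the lid.
- lever_tip (a point): Middle of the end of the lever's blade (lever x = 125 mm, z = 15 mm).
- tray: White shallow tray, fixed, 250 mm (its x) by 160 mm (its y), walls 5 mm thick and 13 mm high, inner floor 5 mm above the bench. Origin: centre of the underside. The lever lies in its +y half with the blade towards the tray's +x (within about 0.1 rad), a marker in its -y half.
- marker: Black and blue marker pen, loose, 130 x 14 x 14 mm, lying in the tray along the tray's x about 75 mm to the -y side of the lever. Origin: centre of its underside.
- red_rack: loose red tube rack, 120 x 58 x 45 mm, standing on the bench. Origin: centre of the underside. Not to be moved.
- wash_bottle: loose white bottle with a green label and red cap, 50 mm wide, 150 mm tall, standing on the bench. Origin: centre of the underside. Not to be moved.
- jar: loose clear jar with a metal lid, 76 mm wide, 100 mm tall, standing on the bench. Origin: centre of the underside. Not to be moved.
- tip_box: loose white tip box with a yellow top, 85 x 120 x 57 mm, standing on the bench. Origin: centre of the underside. Not to be moved.
- reagent: loose amber bottle with a blue cap, 64 mm wide, 160 mm tall, standing on the bench. Origin: centre of the underside. Not to be moved.
- beaker: loose clear beaker, 76 mm wide, 90 mm tall, standing on the bench. Origin: centre of the underside. Not to be moved.
Mind the look-alikes: they are no part of the job. What is meant by the lever is not blue, green or pink, and is the larger of those in its own colour.

How it is judged:
On the way, in this order (a step that is already met when the one before it is completed fails the run):
1. the lever has been lifted out of the tray (z of lever in the frame of tray above 0.05 m), for 0.1 s.
2. the lever pries at the lid while it is still caught (contact force between lever and lid above 2 N and value of joint lid below 0.15 rad).
3. the lid has come off its catch and swung open (value of joint lid above 1 rad), for 0.2 s.
At the end, for the whole second after the job is handed in: The lid stands open by more than 1.0 rad, and the lever lies flat and at rest inside the tray (handle centre and blade tip within the tray's outline; underside of the handle on the tray's floor, less than 28 mm above the bench, tip below 35 mm) (value of joint lid above 1 rad and x of lever in the frame of tray between -0.115 and 0.115 m and y of lever in the frame of tray between -0.07 and 0.07 m and x of lever_tip in the frame of tray between -0.125 and 0.125 m and y of lever_tip in the frame of tray between -0.08 and 0.08 m and z of lever in the frame of tray below 0.028 m and z of lever_tip in the frame of tray below 0.035 m and linear speed of lever below 0.02 m/s and angular speed of lever below 0.2 rad/s); the robot touches nothing.
It fails at once if the robot itself touches the lid (contact force between any of the fingers, the arm and lid above 0.5 N).
It fails at once if a bystander on the bench is shifted by more than 25 mm (distance of any of red_rack, wash_bottle, jar, tip_box, reagent, beaker from where it was at the start of the episode above 0.025 m).
It fails at once if the marker is shifted by more than 40 mm (distance of marker from where it was at the start of the episode above 0.04 m).
It also fails if it takes over 54 s, if anything falls off the work surface, if the arm or the gripper's body presses on something with over 40 N, if the wrist force passes 120 N, or if a joint passes its speed limit or range.

## Robot

A 6-joint arm with a two-finger parallel gripper is mounted at the origin on the work surface. World frame = base frame: x ahead of the robot, y to its left, z up, the work surface at z = 0. Lengths are in m, angles in rad, forces in N, time in s.
With the tool pointing down it reaches from about 0.35 to 1 m from the base axis. Payload 7.1 kg.
Tool frame: the origin (TCP) lies between the finger pads; the fingertips stand 22 mm ahead of it and the grasp point (between the pads) lies 3 mm ahead of it; z points along the fingers, y is the line along which they close (so a half turn about z gives the same grasp; the last joint's range is limited). The gripper opens to 85 mm and grips with 20 to 120 N. Pads are 22 mm wide; open, the fingers measure 114 mm over their backs; the gripper's body (76 mm by 85 mm) begins 54 mm behind the grasp point. The pads swing forward as they close: fully open they stand 13 mm farther back than shut.
Start: joints at [-1.294, 0.423, 1.63, -0, 1.089, -0.019], TCP at [0.182, -0.598, 0.253] pointing down, gripper open.
Joint ranges: [-3, 3], [-0.9, 2.11], [0.09, 2.58], [-1.31, 4.45], [0.11, 2.69], [-2.54, 2.54]. Speed limits (rad/s): [2.39, 2.39, 3.01, 3.14, 3.14, 3.14].

## Interface

Orientations are given as a rotation vector (axis times angle).
In Python, from rig import manip gives the robot as it stands. The module is installed in compiled form; this text tells all that it offers. Calls block until the motion is done:
- manip.move_to(position, orientation): joint-space move of the TCP to a pose.
- manip.servo_line(position, orientation=None, rate=0.15): straight line of the TCP; orientation=None keeps the orientation; rate is the mean speed in m/s.
- manip.set_joints(angles): joint-space move.
- manip.command_gripper(opening, f_grip=None): finger opening in m; f_grip is the grip in N (None keeps the last); returns when the fingers have stopped.
- manip.hold(seconds).
- manip.solve_ik(position, orientation): joint angles nearest the present ones, or None.
- manip.camera(name): name is "scene" or "top" or "wrist"; returns a dict with "image" (400x640x3 uint8, red, green, blue), "fx", "fy", "cx", "cy" (pixels), "cam_to_world" (4x4, takes a point from camera to world coordinates); the wrist camera has in their place "mount" (4x4, takes a point from camera to tool coordinates, whose origin is the TCP and whose axes are the flange's). Camera axes: x right, y down, z forward; pixel columns grow to the right and rows downward; lengths in m; the calibration is good to about 2 mm. A picture is of the moment at which its call begins: read the wrist's pose just before it. There is no depth.
A pose or a line that the arm cannot do raises manip.IKError and nothing moves.
- manip.sign_off(): hands the job in; it is judged then, once.
Readings, each from a call of its own:
- manip.get_time(): time.
- manip.get_joint_positions(): joint angles.
- manip.get_joint_vel(): joint speeds.
- manip.get_tau(): joint torques, N m.
- manip.get_position(): TCP position.
- manip.get_ee_rot(): TCP orientation.
- manip.get_contact_force(): force on the tool from outside, world axes, zero at the start.
- manip.get_torque(): the same for the moment, N m.
- manip.get_width(): finger opening in m.
- manip.get_grip_force(): force on a finger pad.
Only numpy, scipy, OpenCV 4.12 (cv2) and the standard library are available. Lean on these libraries where they do the work, as an engineer would, in place of code of your own. Each camera call takes 0.05 s, during which the arm holds its last target. There are 200 camera calls.

## Working session

There is one attempt and no reset: what is moved stays moved. The work goes in short steps, each a Python script; the robot and the scene stay as the last script left them, time stands still between calls to the robot, and variables do not carry over. Pictures are saved under pics/ and viewed, at most 10 in all, crops included, and the job is handed in when it is done.

```bash
mkdir -p pics; python3 - <<'E'
from rig import manip
import cv2,pickle
for n in ("top","scene"):
    c=manip.camera(n); cv2.imwrite(f"pics/{n}0.png",c["image"][:,:,::-1]); pickle.dump(c,open(f"{n}.pkl","wb"))
    print(n,c["fx"],c["cx"],c["cy"],c["cam_to_world"].round(3).tolist())
print(manip.get_ee_rot(),manip.get_time())
E
```

```text
top 495.42389276764743 319.92863997568816 196.5414089178302 [[-0.028, -0.983, 0.179, 0.282], [-0.999, 0.031, 0.014, -0.018], [-0.019, -0.178, -0.984, 1.413], [0.0, 0.0, 0.0, 1.0]]
scene 423.27089948464726 320.2732656499875 200.52780856894307 [[0.864, 0.414, -0.288, 0.874], [0.504, -0.715, 0.485, -0.518], [-0.005, -0.564, -0.826, 1.005], [0.0, 0.0, 0.0, 1.0]]
[-3.10589123e+00 -4.62745397e-01  2.76273300e-04] 0.1
```

View pics/top0.png

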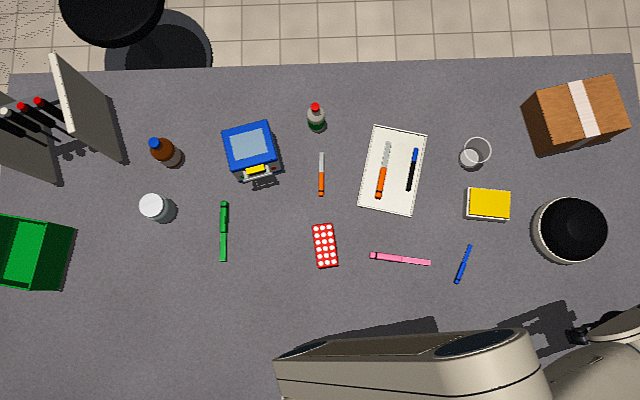

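View pics/scene0.png

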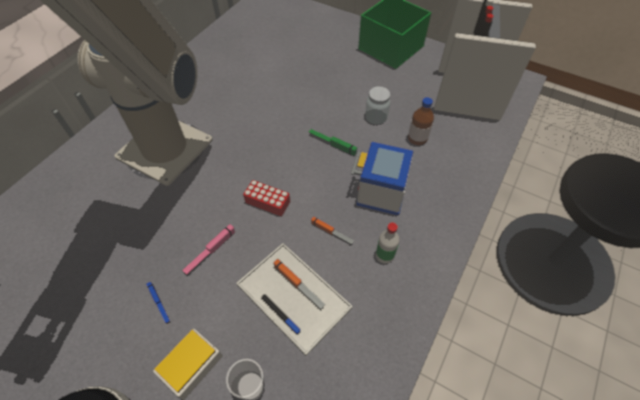

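The top view shows the lever candidates:
- orange in the tray at (383,170)
- a smaller orange one on the bench at (321,175)
- green at (223,230)
- pink at (400,259)
- blue at (463,263)

I choose the larger orange one, in the tray. The warmer is at (250,150) with its yellow lip at (257,170).

```bash
cat > h.py <<'E'
import numpy as np,cv2,pickle
from scipy.spatial.transform import Rotation as R
def ray(c,px,z,T=None):
    T=c["cam_to_world"] if T is None else T
    px=np.atleast_2d(px).astype(float)
    d=np.c_[(px[:,0]-c["cx"])/c["fx"],(px[:,1]-c["cy"])/c["fy"],np.ones(len(px))]@T[:3,:3].T
    return T[:3,3]+d*((z-T[2,3])/d[:,2])[:,None]
def mask(im,lo,hi,box=None):
    m=cv2.inRange(cv2.cvtColor(im,cv2.COLOR_RGB2HSV),lo,hi)
    if box is not None:
        k=np.zeros_like(m);x0,y0,x1,y1=box;k[y0:y1,x0:x1]=1;m=m*k
    return m
def big(m):
    return max(cv2.findContours(m,cv2.RETR_EXTERNAL,cv2.CHAIN_APPROX_NONE)[0],key=cv2.contourArea)[:,0]
def rect(c,px,z,T=None):
    p=ray(c,px,z,T)[:,:2]
    r=cv2.minAreaRect((p*1000).astype(np.float32)); b=cv2.boxPoints(r)/1000
    e=[b[1]-b[0],b[2]-b[1]]; l=max(e,key=np.linalg.norm); a=np.arctan2(l[1],l[0])
    return np.array(r[0])/1000,sorted(np.array(r[1])/1000),(a+np.pi/2)%np.pi-np.pi/2
E
python3 - <<'E'
from h import *
c=pickle.load(open("top.pkl","rb"));im=c["image"]
O=((3,150,100),(16,255,255));B=((105,150,80),(125,255,255));Y=((22,150,120),(32,255,255))
print("lever handle",rect(c,big(mask(im,*O,(360,120,430,215))),.035))
print("small",rect(c,big(mask(im,*O,(300,140,340,215))),.03))
print("lid",rect(c,big(mask(im,*B,(200,100,300,200))),.134))
print("lip",rect(c,big(mask(im,*Y,(230,150,290,190))),.127))
print("tray",rect(c,big(mask(im,(0,0,190),(180,40,255),(345,110,440,230))),.018))
s=cv2.resize(im[110:220,215:435],None,fx=3.6,fy=3.6,interpolation=cv2.INTER_CUBIC)
cv2.imwrite("pics/crop1.png",s[:,:,::-1])
from rig import manip
print(manip.camera("wrist")["mount"].round(3).tolist())
E
```

```text
lever handle (array([ 0.57887842, -0.17441475]), [np.float64(0.016478355407714845), np.float64(0.06908644104003907)], np.float32(-0.2340957))
small (array([ 0.57827039, -0.00328744]), [np.float64(0.01144744873046875), np.float64(0.05251938247680664)], np.float32(-0.027701855))
lid (array([0.66201215, 0.18714775]), [np.float64(0.11641416168212891), np.float64(0.12902549743652345)], np.float32(-1.3346312))
lip (array([0.59635632, 0.17211752]), [np.float64(0.016884456634521483), np.float64(0.049808162689208985)], np.float32(-1.3350546))
tray (array([ 0.6089317 , -0.20884114]), [np.float64(0.15988865661621093), np.float64(0.2475245361328125)], np.float32(-0.24719167))
[[0.001, -0.946, -0.323, 0.083], [1.0, 0.001, 0.001, -0.0], [-0.0, -0.323, 0.946, -0.12], [0.0, 0.0, 0.0, 1.0]]
```

View pics/crop1.png

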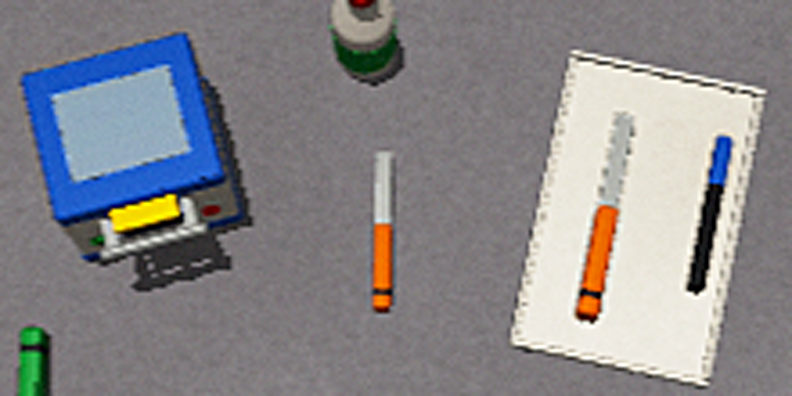

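The crop confirms the large orange lever in the tray (crop 600,220) and the smaller look-alike on the bench (383,230). The warmer's lip is at (145,213). Next I'll take a wrist close-up to refine the lever position.

```bash
cat >> h.py <<'E'
from rig import manip
def rot(yaw,pitch=0):  # tool x = lever x; pitch>0: blade up
    return (R.from_euler("z",yaw)*R.from_euler("y",-pitch)*R.from_euler("x",np.pi)).as_rotvec()
def Tw(c):
    T=np.eye(4);T[:3,:3]=R.from_rotvec(manip.get_ee_rot()).as_matrix();T[:3,3]=manip.get_position();return T
WO=np.array([.6632,.1877]);WY=.236   # warmer origin, yaw
def w2(x,y,z):
    c,s=np.cos(WY),np.sin(WY);return np.array([WO[0]+c*x-s*y,WO[1]+s*x+c*y,z])
E
python3 - <<'E'
from h import *
manip.move_to([.585,-.176,.22],rot(-.234))
T=Tw(None);c=manip.camera("wrist");T=T@c["mount"];im=c["image"]
pickle.dump((c,T),open("w1.pkl","wb"))
m=mask(im,(3,150,100),(16,255,255));p=big(m)
print(rect(c,p,.035,T),manip.get_time(),manip.get_position())
cv2.imwrite("pics/w1.png",im[:,:,::-1])
for th in (0,35):
    for yy in (0,np.pi):
        q=manip.solve_ik(w2(-.187,0,.13-.06*(th>0)),(R.from_rotvec(rot(WY,np.radians(th)))*R.from_euler("z",yy)).as_rotvec());print(th,yy,None if q is None else np.round(q,2))
E
```

```text
(array([ 0.58111682, -0.1744183 ]), [np.float64(0.016144594192504882), np.float64(0.06918769073486328)], np.float32(-0.22690296)) 2.3 [ 0.58479888 -0.17684319  0.22005403]
0 0 [ 0.27  0.44  1.98 -0.    0.73  1.6 ]
0 3.141592653589793 [ 0.27  0.44  1.98 -0.    0.73 -1.54]
35 0 [ 0.28  0.57  2.33  3.21  0.37 -1.6 ]
35 3.141592653589793 [0.28 0.57 2.33 3.21 0.37 1.54]
```

View pics/w1.png

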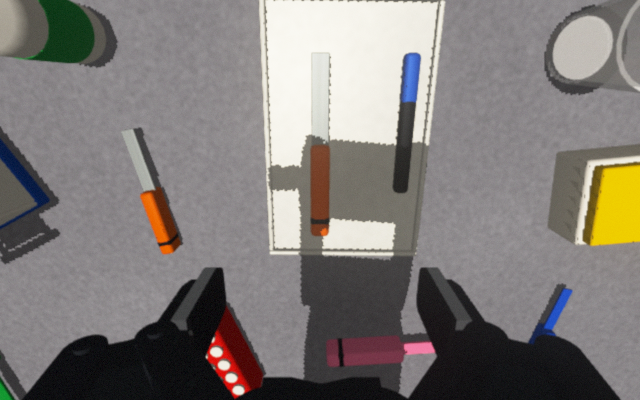

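The wrist view shows the lever blade at (320,53–145), the handle from 145 to 235, and the marker at (407,120), so there is room for the fingers. With the tool square to the lever, the pry tilt would flip the wrist. I'll grasp with the tool leaning forward instead, and first check IK along the whole path.

```bash
cat >> h.py <<'E'
A=np.radians(26);GX,GZ=.005,.023   # lean of tool against lever; grasp point in lever frame
def tcp(org,yaw,pitch=0):
    """TCP pose that puts the lever origin at org with given yaw/pitch"""
    L=R.from_euler("z",yaw)*R.from_euler("y",-pitch)
    o=rot(yaw,pitch-A); g=np.asarray(org)+L.apply([GX,0,GZ])
    return g-.003*R.from_rotvec(o).as_matrix()[:,2],o
def pry(th,xt=-.064,gap=.0005):
    """lever origin for pitch th, blade underside gap over the bar, upper tip corner at warmer x=xt"""
    s,c=np.sin(th),np.cos(th); r=.005+gap
    L=(xt+.086+(r+.004)*s)/c
    x,z=-.086-r*s+L*c, .105+r*c+L*s         # tip, underside (lever x=.125,z=.013)
    return w2(x-.125*c+.013*s,0,z-.125*s-.013*c)
LO=np.array([.570,-.172,.005]);LY=-.230
E
python3 - <<'E'
from h import *
for n,p in [("grasp",tcp(LO,LY)),("lift",tcp(LO+[0,0,.2],LY)),("pre",tcp(w2(-.26,0,.0995),WY)),("prehi",tcp(w2(-.26,0,.2),WY))]+[(t,tcp(pry(np.radians(t)),WY,np.radians(t))) for t in (0,10,20,30,38,44)]:
    q=manip.solve_ik(*p);print(n,p[0].round(3),None if q is None else np.round(q,2))
E
```

```text
grasp [ 0.576 -0.173  0.031] [-0.3   0.87  1.47 -0.03  1.25  1.52]
lift [ 0.576 -0.173  0.231] [-0.3   0.62  1.42 -0.03  1.55  1.51]
pre [0.417 0.128 0.125] [0.26 0.55 1.87 0.01 1.17 1.59]
prehi [0.417 0.128 0.226] [0.26 0.4  1.82 0.01 1.38 1.59]
0 [0.486 0.145 0.123] [0.26 0.63 1.7  0.01 1.26 1.59]
10 [0.486 0.145 0.106] [0.26 0.58 1.81 0.01 1.03 1.59]
20 [0.49  0.146 0.091] [0.26 0.55 1.91 0.   0.79 1.6 ]
30 [0.497 0.148 0.077] [ 0.27  0.53  2.   -0.    0.54  1.61]
38 [0.505 0.15  0.068] [ 0.27  0.53  2.07 -0.02  0.33  1.62]
44 [0.512 0.151 0.063] [ 0.27  0.54  2.12 -0.06  0.17  1.67]
```

```bash
sed -i 's/GX,GZ=.005,.023/GX,GZ=.005,.025/' h.py; python3 - <<'E'
from h import *
manip.command_gripper(.05)
manip.move_to(*tcp(LO+[0,0,.09],LY))
manip.servo_line(*tcp(LO,LY),rate=.1)
print("F",manip.get_contact_force())
manip.command_gripper(.0,90); print(manip.get_width(),manip.get_grip_force(),manip.get_contact_force())
manip.servo_line(*tcp(LO+[0,0,.02],LY),rate=.05)
manip.servo_line(*tcp(LO+[0,0,.22],LY),rate=.2)
print(manip.get_width(),manip.get_time())
manip.move_to(*tcp(w2(-.25,0,.19),WY))
T=Tw(None);c=manip.camera("wrist");T=T@c["mount"];pickle.dump((c,T),open("w2.pkl","wb"))
cv2.imwrite("pics/w2.png",c["image"][:,:,::-1])
Y=((22,150,100),(32,255,255))
try: print("lip",rect(c,big(mask(c["image"],*Y)),.127,T),w2(-.069,0,0))
except Exception as e: print(e)
print(manip.get_width(),manip.get_time(),manip.get_contact_force())
E
```

```text
F [0.79711633 0.82268118 0.47283497]
0.016518394354900576 88.86850118637085 [0.97878255 0.01498535 4.61280324]
0.016176531214330152 6.3667
max() iterable argument is empty
0.016388711972020173 7.7 [-0.90447334 -0.09597926 -1.38737458]
```

View pics/w2.png

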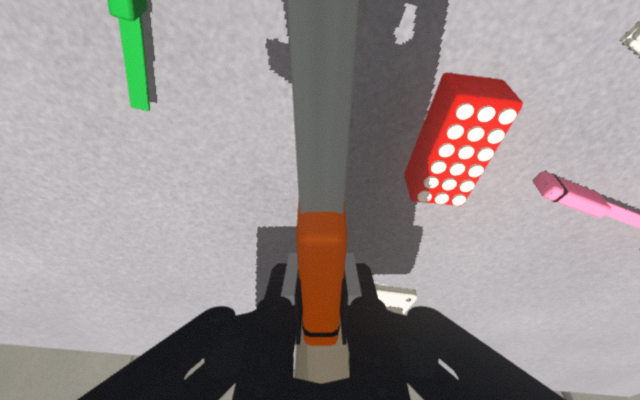

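The lever is gripped centred, with the handle at (322,270) and the blade running up the middle of the picture. I'll go to the pre-insert pose and check the tip against the lip in both fixed cameras.

```bash
cat >> h.py <<'E'
def proj(c,p,T=None):
    T=c["cam_to_world"] if T is None else T
    q=np.linalg.inv(T)@np.r_[p,1];return np.array([c["fx"]*q[0]/q[2]+c["cx"],c["fy"]*q[1]/q[2]+c["cy"]])
def lev(org,yaw,pitch,p): return np.asarray(org)+(R.from_euler("z",yaw)*R.from_euler("y",-pitch)).apply(p)
def view(name,pts,ctr,k=5,w=39,h=57):
    c=manip.camera(name);u,v=proj(c,ctr).astype(int)
    s=cv2.resize(c["image"][v-h:v+h,u-w:u+w],None,fx=k,fy=k,interpolation=cv2.INTER_CUBIC)[:,:,::-1].copy()
    for p in pts:
        q=((proj(c,p)-[u-w,v-h]+.5)*k).astype(int);cv2.circle(s,tuple(int(i) for i in q),3,(255,0,255),-1)
    return s
E
python3 - <<'E'
from h import *
c,T=pickle.load(open("w2.pkl","rb"));o=w2(-.25,0,.19)
print([proj(c,lev(o,WY,0,p),T).round() for p in ([.045,.009,.03],[.045,-.009,.03],[-.045,.009,.03],[.045,.008,.017])])
o=w2(-.232,0,.0995)
manip.servo_line(*tcp(o,WY),rate=.15)
pts=[lev(o,WY,0,p) for p in ([.125,.008,.017],[.125,-.008,.017],[.045,.009,.03],[.045,-.009,.03])]+[w2(-.078,-.025,.127),w2(-.078,.025,.127)]
ctr=w2(-.12,0,.12)
cv2.imwrite("pics/pre.png",np.hstack([view("top",pts,ctr),view("scene",pts,ctr)]))
print(manip.get_position()-tcp(o,WY)[0],manip.get_contact_force(),manip.get_time())
E
```

```text
[array([292., 245.]), array([346., 245.]), array([302., 352.]), array([297., 216.])]
[5.17094882e-04 6.17912075e-05 8.63105359e-04] [ 0.4432517  -0.26904732 -2.31489949] 8.5667
```

View pics/pre.png

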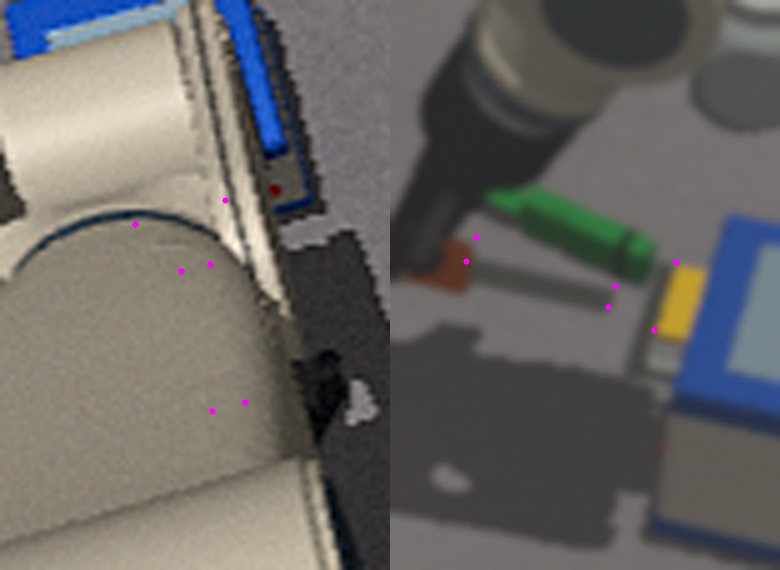

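The scene view has the predicted tip dots (608,308) and (615,287) on the blade's end and the lip dots (654,330) and (676,262) on the lip. The alignment is good to about 2 mm, so I'll insert, watching the force.

```bash
python3 - <<'E'
from h import *
f0=manip.get_contact_force()
def step(th,xt,gap,rate=.05):
    t=np.radians(th);manip.servo_line(*tcp(pry(t,xt,gap),WY,t),rate=rate)
    f=manip.get_contact_force()-f0;print(th,xt,f.round(1),round(manip.get_time(),1));return f
for xt in (-.09,-.076,-.070,-.065):
    f=step(0,xt,.002)
    if abs(f).max()>6: break
if abs(f).max()<=6:
    for th in (5,10,14):
        f=step(th,-.065,.0015)
        if np.linalg.norm(f)>25: break
o=pry(0,-.065,.002);ctr=w2(-.09,0,.12)
cv2.imwrite("pics/ins.png",view("scene",[],ctr,6,50,45))
E
```

```text
0 -0.09 [ 0.2 -0.3  1.4] 9.1
0 -0.076 [-0.3  1.4  1. ] 9.5
0 -0.07 [-0.4  0.3  0.3] 9.8
0 -0.065 [-0.8 -0.   1. ] 10.0
5 -0.065 [0.2 1.6 1.6] 10.3
10 -0.065 [ 0.1  1.4 -0.5] 10.7
14 -0.065 [-2.3 -0.1  0.1] 10.9
```

View pics/ins.png

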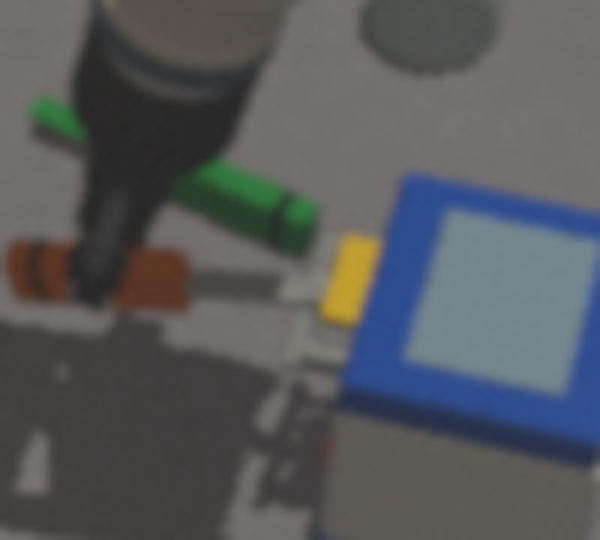

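The blade (230,285) passes over the bar (300,290) and under the yellow lip (350,280). I'll go on prying.

```bash
python3 - <<'E'
from h import *
f0=manip.get_contact_force()*0
for th in (18,21,24,27,30,33,36,39):
    t=np.radians(th);manip.servo_line(*tcp(pry(t,-.065,.001),WY,t),rate=.03)
    f=manip.get_contact_force();print(th,f.round(1),manip.get_torque().round(2),round(manip.get_time(),1))
    if np.linalg.norm(f)>60: break
manip.hold(1.)
print(manip.get_contact_force().round(1))
cv2.imwrite("pics/pry.png",view("scene",[],w2(-.03,0,.12),5,75,57))
E
```

```text
18 [ 2.6 -0.2 -3.4] [-0.01 -0.01  0.01] 11.4
21 [ 0.3  0.2 -4. ] [-0.02  0.29 -0.01] 11.7
24 [-1.4 -0.9 -4.9] [-0.13  0.53  0.03] 12.0
27 [ 0.5 -0.  -1.6] [ 0.    0.04 -0.04] 12.3
30 [-0.3 -0.9 -1.3] [-0.01  0.11 -0.01] 12.6
33 [ 0.7  0.1 -1.5] [-0.06  0.12  0.02] 12.9
36 [ 0.   0.3 -2. ] [-0.05  0.2  -0.01] 13.2
39 [-0.3  0.1 -1.9] [-0.    0.19 -0.02] 13.5
[ 0.3 -0.  -1.1]
```

View pics/pry.png

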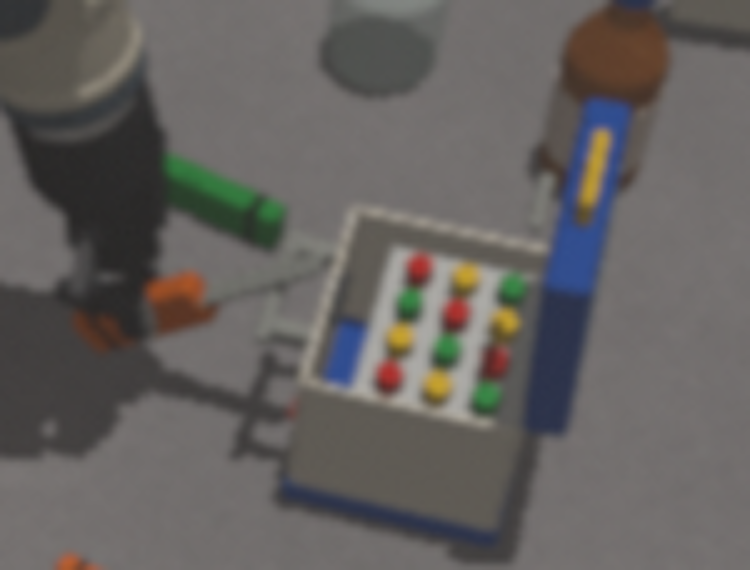

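The lid stands open at (580,270) and the lever is free. I'll lift, carry it back and check the lever's attitude above the tray.

```bash
python3 - <<'E'
from h import *
t=np.radians(39)
manip.servo_line(*tcp(pry(t,-.075,.02),WY,t),rate=.08)
manip.servo_line(*tcp(w2(-.26,0,.2),WY,0),rate=.15)
manip.move_to(*tcp(LO+[0,0,.2],LY))
manip.servo_line(*tcp(LO+[0,0,.04],LY),rate=.15)
o=LO+[0,0,.04]
pts=[lev(o,LY,0,p) for p in ([.125,.008,.015],[.125,-.008,.015],[.045,.009,.03],[.045,-.009,.03],[-.045,.009,.03],[-.045,-.009,.03])]
cv2.imwrite("pics/place.png",view("scene",pts,lev(o,LY,0,[.04,0,.02]),6,60,45))
print(manip.get_time(),manip.get_width(),manip.get_contact_force().round(1))
E
```

```text
18.7417 0.016293774903460397 [ 0.4  0.3 -1.4]
```

View pics/place.png

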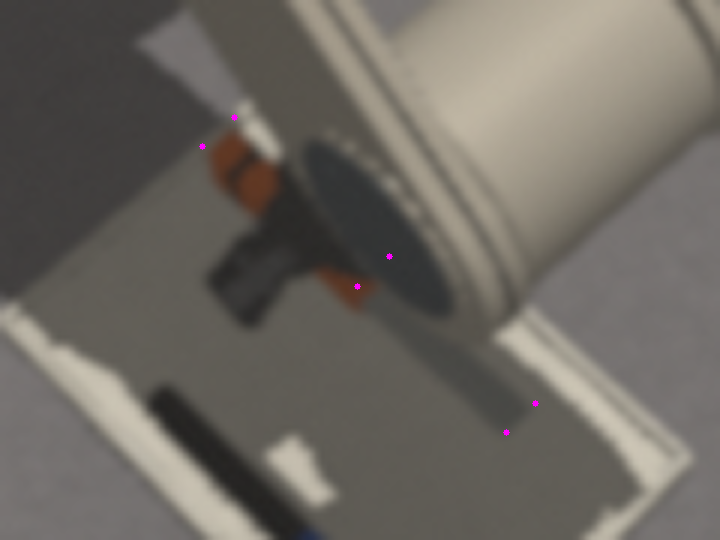

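The lever is nearly level: the tip dots (506,432) and (535,404) lie on the blade's end, and the handle's rear is about 2 mm low. I'll lower it with the force watched, release and withdraw.

```bash
python3 - <<'E'
from h import *
manip.servo_line(*tcp(LO+[0,0,.008],LY),rate=.08)
for dz in (.005,.003,.0015,0.0005):
    manip.servo_line(*tcp(LO+[0,0,dz],LY),rate=.02)
    f=manip.get_contact_force();print(dz,f.round(1))
    if f[2]>3: break
manip.command_gripper(.045); manip.hold(.3)
p,o=tcp(LO+[0,0,dz],LY)
manip.servo_line(p+[0,0,.12],rate=.1)
manip.move_to([.40,-.3,.30],rot(-.4))
manip.hold(.5)
c=manip.camera("top");im=c["image"]
print("handle",rect(c,big(mask(im,(3,150,100),(16,255,255),(360,120,430,215))),.035))
cv2.imwrite("pics/end.png",cv2.resize(im[100:230,210:450],None,fx=3.3,fy=3.3,interpolation=cv2.INTER_CUBIC)[:,:,::-1])
print(manip.get_time())
E
```

```text
0.005 [ 0.1  0.5 -0.7]
0.003 [-0.3  0.3 -2.1]
0.0015 [ 0.   0.6 -0.8]
0.0005 [-0.2  0.7  1.9]
handle (array([ 0.57860175, -0.17434875]), [np.float64(0.016478355407714845), np.float64(0.06851742553710938)], np.float32(-0.23409557))
23.9417
```

View pics/end.png

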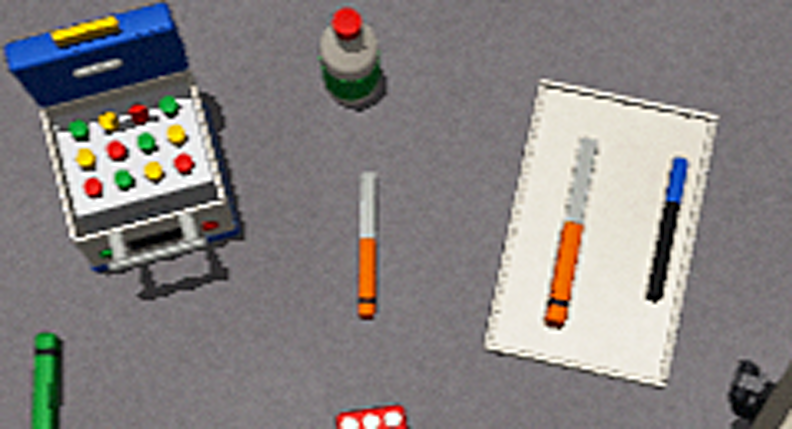

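The lid is open (95,50), the lever lies flat in the tray (570,230), and the marker hasn't moved (667,230).

```bash
python3 -c "
from rig import manip
print(manip.sign_off())"
```

```text
the job is handed in; nothing more can be done
None
```

The lid was pried off its catch and stands open, the lever lies flat in the tray where it started, and the job was handed in at about 24 s of the 54 s allowed; no verdict came back.

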